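# Hold an angle bracket in the corner of the drilling jig

## Robot

A 7-joint arm with a two-finger parallel gripper is mounted at the origin on the work surface. World frame = base frame: x ahead of the robot, y to its left, z up, the work surface at z = 0. Lengths are in m, angles in degrees, forces in N, time in s.
With the tool pointing down it reaches from about 0.35 to 0.775 m from the base axis. Payload 3.1 kg.
Tool frame: the origin (TCP) lies on the centre line of the jaws, within the pads' length; the fingertips stand 17 mm ahead of it and the grasp point (between the pads) lies 2 mm behind it (robot.tip_reach is the distance from the TCP to the fingertips, in m); z points along the fingers, y is the direction in which the jaws open and shut (so a half turn about z gives the same grasp; the last joint's range is limited). The gripper opens to 85 mm and grips with 20 to 120 N. Pads are 22 mm wide; open, the fingers measure 114 mm over their backs; the gripper's body (76 mm by 85 mm) begins 54 mm behind the grasp point. The pads swing forward as they close: fully open they stand 13 mm farther back than shut.
Start: joints at [-75.098, 17.813, 0.802, 86.603, -0.252, 75.585, -1.558], TCP at [0.163, 0.525, 0.248] pointing down, gripper open.
Joint ranges: [-154.91, 154.91], [-16.99, 109.72], [-72.82, 74.43], [7.12, 147.25], [-82.49, 262.49], [11.32, 116.49], [-174.64, 174.64]. Speed limits (degrees/s): [159.86, 159.86, 180, 180, 180, 180, 180].

## Interface

Orientations are given as [roll, pitch, yaw] about the fixed x, y, z axes, in that order (R = Rz(yaw) Ry(pitch) Rx(roll)).
In Python, from station import robot, fingers, vision, workorder, recognise gives the robot as it stands. Calls block until the motion is done:
- robot.move_to(position, orientation): joint-space move of the TCP to a pose.
- robot.line_to(position, orientation=None, velocity=0.15, f_stop=None): straight line of the TCP; orientation=None keeps the orientation; velocity is the mean speed in m/s. With f_stop (N) it stops when the force on the tool has changed by that much, and returns True; else False.
- robot.move_j(angles): joint-space move.
- fingers.gripper_to(opening, force=None): opening from 0.0 (shut) to 1.0 (fully open); force is the grip in N (None keeps the last); returns when the fingers have stopped.
- robot.pause(seconds).
- robot.inverse_kinematics(position, orientation): joint angles nearest the present ones, or None.
- vision.grab_frame(name): name is "side" or "top"; returns the picture (420x560x3 uint8, red, green, blue); there is no depth.
- vision.calibration(name): a dict with "mtx" (3x3 intrinsics, pixels), "k1" (the pictures are not rectified: a ray, as slopes to the right and down, at radius r is drawn at 1 + k1 r^2 times it, then the intrinsics apply), "extrinsics" (4x4, takes a point from world to camera coordinates). Camera axes: x right, y up, looking along -z (the intrinsics and any distortion apply to the point x, -y, -z); pixel columns grow to the right and rows downward; lengths in m; the calibration is good to about 2 mm. A picture is of the moment at which its call begins. calibration takes no time and is no camera call.
A pose or a line that the arm cannot do raises robot.PlanningError and nothing moves.
- workorder.close_job(): hands the job in, once; it reports no verdict.
Trained networks look in the newest picture that a camera, given by its name, has taken for a name from the list of things; names that differ only in an ending like _2 or _b are one class to them, and where a whole thing is asked for, a point or a joint stands for the part that bears it (a point fixed in the world has none). Each returns a list of dicts, best first, with "p" (0 to 1); they miss things now and then, are a little off and sometimes report something else, mostly with a low value. They report only what shows in the picture. A call takes as long as a camera call. They do not tell look-alikes from the thing itself.
- recognise(label, camera): "rect" ([centre column, centre row, width, height] in pixels, round what is visible of it).
Readings, each from a call of its own:
- robot.current_time_s(): time.
- robot.current_joint_positions(): joint angles.
- robot.current_dq(): joint speeds.
- robot.current_joint_torque(): joint torques, N m.
- robot.current_tool_pos(): TCP position.
- robot.current_eef_rot(): TCP orientation.
- robot.current_contact_force(): force on the tool from outside, world axes, zero at the start.
- robot.current_torque(): the same for the moment, N m.
- robot.current_finger_gap(): opening from 0.0 (shut) to 1.0 (fully open).
Only numpy, scipy, OpenCV 4.12 (cv2) and the standard library are available. Lean on these libraries where they do the work, as an engineer would, in place of code of your own. Each camera call takes 0.05 s, during which the arm holds its last target.

## Task

Pick up the bare aluminium angle bracket and stand it on the plywood drilling jig with its foot flat on the board and its upright plate on the side away from the long fence. Slide it into the corner and press it firmly, so that its foot lies square against the long fence and the short stop at once. Finish while still gripping it and pressing it into both, so that the clamp can be thrown over it, and leave the other things on the bench where they are.

Things in the scene. Friction and masses are not known exactly. Their poses are not given: they have to be found in the camera images.
- bracket_plate (a point): Middle of the upright plate of the bracket to load: bare aluminium L (60 x 60 x 8 mm angle, 56 mm long, 0.14 kg), red layout dye on its foot, standing on the 3 mm blue mat. x: level, from the plate to the foot's free edge; y: along the plate; z: up. Plate 8 mm thick (x), 56 mm long (y), from 26 mm below this point (top of the 8 mm foot; underside 34 mm below) to 26 mm above.
- bracket: The same bracket, same axes; origin at the centre of the foot's underside, 26 mm ahead (x) of the plate's middle and 34 mm below it. The foot is 60 mm (x) by 56 mm (y) by 8 mm thick, the plate stands on its rear edge.
- corner (a point): Corner of the drilling jig: point on top of its board where the inner faces of long fence and short stop would meet. x: square to the long fence, towards it from the open side; y: along the long fence, away from the corner; z: up. The jig is a fixed plywood board 220 x 220 mm, top 15 mm above the bench, reaching 145 mm to -x, 75 to +x, 50 to -y, 170 to +y of here.
- fence_long: Long fence, dark steel bar fixed to the jig, 12 mm thick, 145 mm long, 20 mm high above the board; origin at the middle of its inner face, board height; axes as the corner's, inner face looking to -x. It starts 8 mm from the corner (chip gap). Behind it (20 to 140 mm to +x of the corner) stands an open toggle clamp, up to 95 mm above the board.
- stop_short: Short stop, dark steel bar fixed to the jig, 62 mm long, 12 mm thick, 20 mm high above the board; origin at the middle of its inner face, board height; axes as the corner's, inner face looking to +y. It starts 8 mm from the corner.
- black_bracket: A bracket of the same shape and size that is already finished: black, with two screws in its foot. It also stands on the mat; leave it alone. Origin and axes as for bracket.
- tub: Clear plastic tub on its green lid, 118 x 168 x 71 mm high; origin at the centre of its underside. Leave alone.
- breadboard: White solderless breadboard, 55 x 165 x 23 mm high with its parts; origin at the centre of its underside. Leave alone.
- servo: Small blue hobby servo, 12 x 32 x 31 mm high; origin at the centre of its underside. Leave alone.
- knife: Yellow snap-off utility knife lying flat, 160 mm long; origin under its middle. Leave alone.
- screwdriver: Screwdriver with a red handle, lying flat, about 200 mm long. Leave alone.
- square: Small try square lying flat: dark wooden stock 75 mm, steel blade 110 mm. Leave alone.
Mind the look-alikes: they are no part of the job. Of the things shaped like the bracket, the aluminium one is meant.

How it is judged:
By the outcome, as a careful person would: the job done as asked, in the order asked, and still so for the second after the job is handed in, while the arm keeps its last pose, push and grip.
It also fails if it takes over 42 s, if anything falls off the work surface, if the arm or the gripper's body presses on something with over 40 N, if the wrist force passes 120 N, or if a joint passes its speed limit or range.

## Working session

There is one attempt and no reset: what is moved stays moved. The work goes in short steps, each a Python script; the robot and the scene stay as the last script left them, time stands still between calls to the robot, and variables do not carry over. Pictures are saved under pics/ and viewed, and the job is handed in when it is done.

```bash
ls; mkdir -p pics; python3 - <<'E'
from station import robot, fingers, vision, workorder, recognise
import cv2
for n in("side","top"):
    im=vision.grab_frame(n); cv2.imwrite(f"pics/{n}0.png",im[:,:,::-1])
    c=vision.calibration(n); print(n,c)
    for l in("bracket","black_bracket","corner","fence_long","stop_short"):
        try: print(l,[(([round(float(v)) for v in d["rect"]]),round(d["p"],2)) for d in recognise(l,n)])
        except Exception as e: print(l,e)
print(robot.current_time_s())
E
```

```text
pics
side {'mtx': array([[484.90494036,   0.        , 279.342054  ],
       [  0.        , 484.90494036, 217.91698754],
       [  0.        ,   0.        ,   1.        ]]), 'k1': -0.050581805559214814, 'extrinsics': array([[ 0.99977169, -0.00856889,  0.0195739 , -0.46916121],
       [-0.00662236,  0.74669711,  0.66513124, -0.04869053],
       [-0.02031522, -0.66510902,  0.74646989, -1.51420886],
       [ 0.        ,  0.        ,  0.        ,  1.        ]])}
bracket [([207, 158, 24, 20], 0.68), ([276, 163, 23, 22], 0.61), ([257, 124, 18, 25], 0.59), ([237, 168, 9, 32], 0.33)]
black_bracket [([289, 199, 26, 23], 0.62)]
corner [([303, 272, 103, 75], 0.58)]
fence_long [([305, 258, 21, 44], 0.46)]
stop_short [([294, 286, 20, 10], 0.62)]
top {'mtx': array([[458.31576626,   0.        , 281.6036218 ],
       [  0.        , 458.31576626, 196.90567281],
       [  0.        ,   0.        ,   1.        ]]), 'k1': -0.04421299511678842, 'extrinsics': array([[ 0.06950324, -0.99757915,  0.0022691 , -0.02487173],
       [ 0.97641732,  0.06849455,  0.20473813, -0.48213678],
       [-0.20439791, -0.01201438,  0.97881415, -1.26659188],
       [ 0.        ,  0.        ,  0.        ,  1.        ]])}
bracket [([164, 286, 24, 25], 0.95), ([174, 198, 26, 25], 0.83), ([101, 219, 38, 29], 0.62)]
black_bracket [([241, 190, 25, 25], 0.8)]
corner [([332, 186, 89, 105], 0.67)]
fence_long [([324, 182, 47, 10], 0.57)]
stop_short [([240, 191, 23, 24], 0.27)]
0.6
```

```bash
python3 - <<'E'
import cv2
a=cv2.imread("pics/top0.png");b=cv2.imread("pics/side0.png")
cv2.imwrite("pics/top0a.png",cv2.resize(a[130:330,60:300],None,fx=3.3,fy=3,interpolation=2)[:600,:800])
cv2.imwrite("pics/top0b.png",cv2.resize(a[120:250,280:390],None,fx=6,fy=4.6,interpolation=2)[:600,:800])
cv2.imwrite("pics/side0a.png",cv2.resize(b[100:230,180:320],None,fx=5,fy=4.6,interpolation=2)[:600,:800])
E
```

```text
(no output)
```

View pics/top0.png

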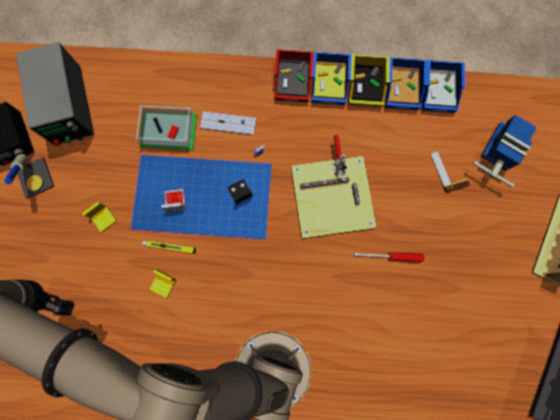

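View pics/side0.png

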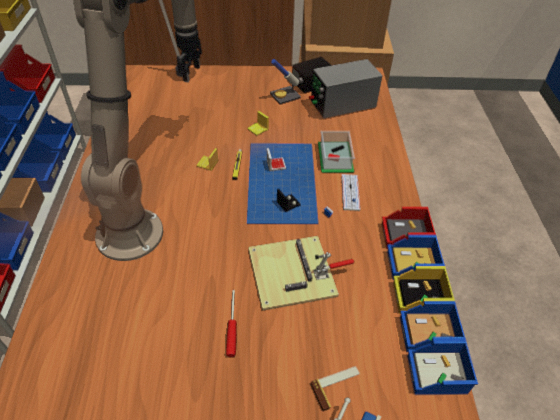

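View pics/top0a.png

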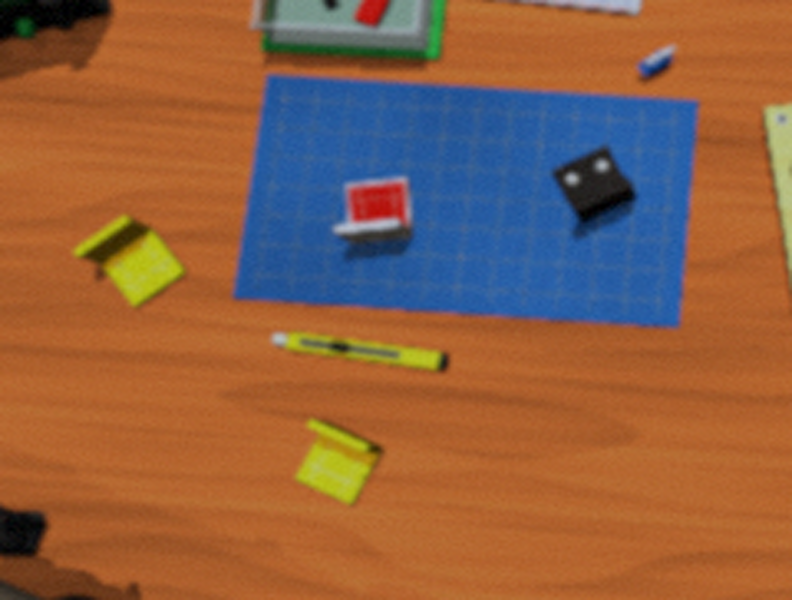

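View pics/side0a.png

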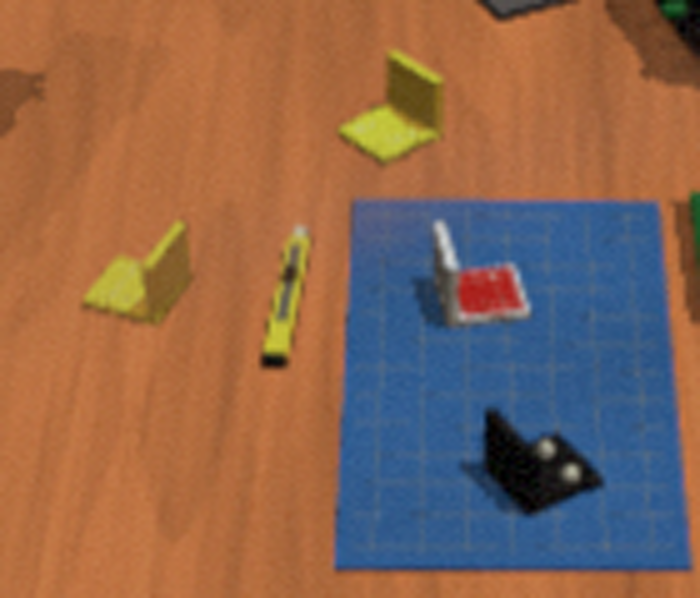

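View pics/top0b.png

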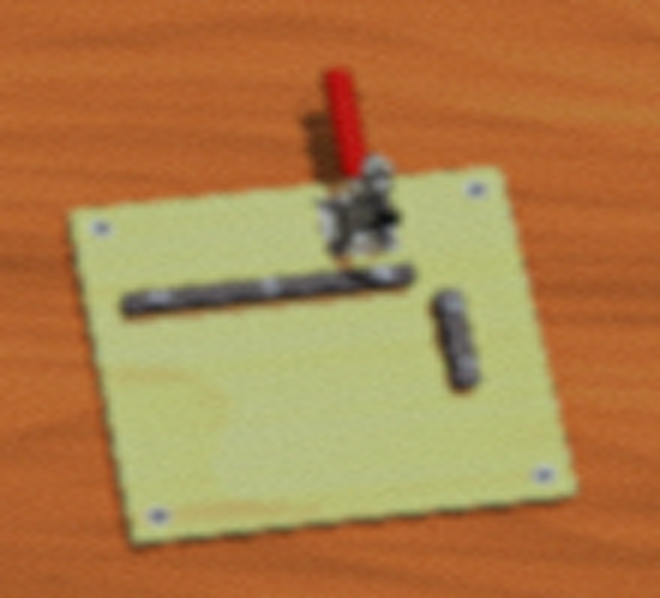

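Candidates in the top view: aluminium with red foot (174,198), black with screws (241,190), and yellow ones at (101,219) and (162,285). The bare aluminium, red-dyed bracket at (174,198) is the target. In the side view it is at (276,163), and the close crops confirm it. Next I'll measure it and the jig from both views.

```bash
cat > h.py <<'E'
import numpy as np, cv2
from station import robot, fingers, vision, workorder, recognise
D=np.diag([1.,-1,-1])
class Cam:
    def __init__(s,n):
        c=vision.calibration(n); s.K=np.array(c["mtx"]); s.d=np.array([c["k1"],0,0,0,0.]); E=np.array(c["extrinsics"])
        s.R=D@E[:3,:3]; s.t=D@E[:3,3]; s.C=-s.R.T@s.t; s.rv=cv2.Rodrigues(s.R)[0]
    def proj(s,P): return cv2.projectPoints(np.asarray(P,float).reshape(-1,1,3),s.rv,s.t,s.K,s.d)[0].reshape(-1,2)
    def plane(s,uv,z):
        n=cv2.undistortPoints(np.asarray(uv,float).reshape(-1,1,2),s.K,s.d).reshape(-1,2)
        r=np.c_[n,np.ones(len(n))]@s.R; return s.C+r*((z-s.C[2])/r[:,2])[:,None]
    def rectify(s,im,x0,x1,y0,y1,z,res):
        # image up=+x, left=+y
        xs=np.arange(x1,x0,-res); ys=np.arange(y1,y0,-res); Y,X=np.meshgrid(ys,xs)
        uv=s.proj(np.stack([X,Y,np.full_like(X,z)],-1)).reshape(*X.shape,2).astype(np.float32)
        return cv2.remap(im,uv[...,0].copy(),uv[...,1].copy(),cv2.INTER_CUBIC)
def bracketR(th): c,s=np.cos(th),np.sin(th); return np.array([[c,-s,0],[s,c,0],[0,0,1]])
E
python3 - <<'E'
from h import *
T=Cam("top");S=Cam("side"); t=cv2.imread("pics/top0.png");s=cv2.imread("pics/side0.png")
print("brk",T.plane([[174,198]],.03),S.plane([[276,163]],.03)); print("jig",T.plane([[332,197]],.015),S.plane([[293,271]],.015))
c=T.plane([[332,197]],.015)[0]
A=[C.rectify(i,c[0]-.15,c[0]+.15,c[1]-.15,c[1]+.15,.015,.00075) for C,i in((T,t),(S,s))]
cv2.imwrite("pics/rj.png",np.hstack(A))
c=T.plane([[174,198]],.03)[0]
A=[C.rectify(i,c[0]-.06,c[0]+.06,c[1]-.06,c[1]+.06,.011,.0003) for C,i in((T,t),(S,s))]
cv2.imwrite("pics/rb.png",np.hstack(A))
E
```

```text
brk [[0.46160355 0.32236751 0.03      ]] [[0.45952349 0.30075054 0.03      ]]
jig [[ 0.50011648 -0.13921104  0.015     ]] [[ 0.50751298 -0.15093276  0.015     ]]
```

View pics/rj.png

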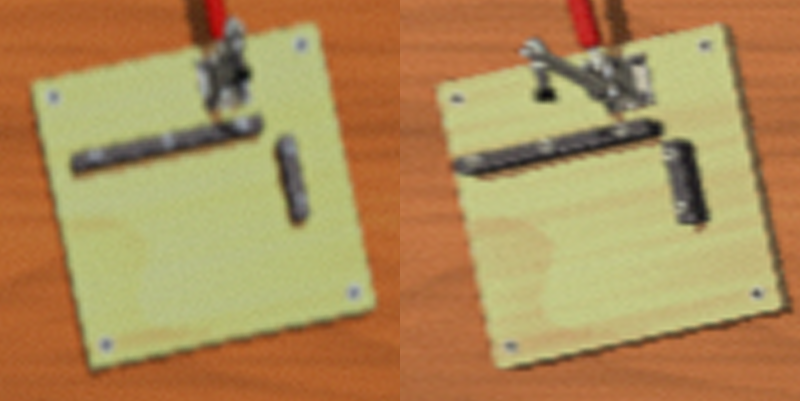

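View pics/rb.png

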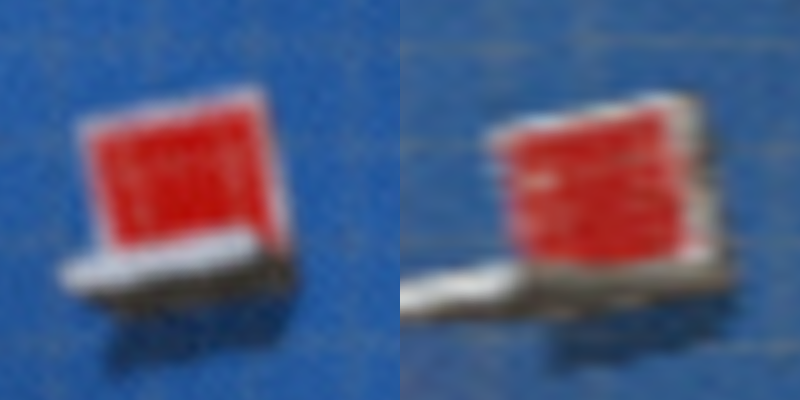

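The rectified crops show the jig fence and stop and the red-dyed foot consistently in both views. Next is a sub-pixel fit.

```bash
cat > fit.py <<'E'
from h import *
from scipy.optimize import least_squares
T=Cam("top");S=Cam("side"); t=cv2.imread("pics/top0.png");s=cv2.imread("pics/side0.png")
def meas(C,im,roi,maskf,k):
    up=8; x0,x1,y0,y1=roi
    big=cv2.resize(im[y0:y1,x0:x1],None,fx=up,fy=up,interpolation=cv2.INTER_CUBIC)
    m=maskf(big).astype(np.uint8)*255
    m=cv2.morphologyEx(m,cv2.MORPH_OPEN,np.ones((9,9)))
    m=cv2.morphologyEx(m,cv2.MORPH_CLOSE,np.ones((25,25)))
    cs=cv2.findContours(m,cv2.RETR_EXTERNAL,cv2.CHAIN_APPROX_NONE)[0]
    c=max(cs,key=cv2.contourArea)[:,0,:].astype(float)
    return (c+.5)/up-.5+[x0,y0],m
def board(C,im,roi,name):
    def mf(b):
        b=b.astype(int); return (b[...,1]>120)&(b[...,1]>b[...,2]-25)&(b[...,1]-b[...,0]>20)
    c,m=meas(C,im,roi,mf,0); cv2.imwrite(f"pics/m_{name}.png",cv2.resize(m,None,fx=.6,fy=.6))
    return c
def sqfit(P,h):
    # P Nx2 contour, square half-size h fixed: robust fit
    def f(q):
        R=bracketR(q[2])[:2,:2]; L=(P-q[:2])@R
        return np.max(np.abs(L),1)-h if not FREE else np.max(np.abs(L),1)-q[3]
    th0=np.deg2rad(10)
    return least_squares(f,[*( (P.max(0)+P.min(0))/2),th0]+([h] if FREE else []),loss="soft_l1",f_scale=.001)
for name,C,im,roi in(("top",T,t,(285,385,150,245)),("side",S,s,(240,345,228,315))):
    c=board(C,im,roi,name)
    P=C.plane(c,.015)[:,:2]
    for FREE in(0,1):
        r=sqfit(P,.11); q=r.x; cor=q[:2]-bracketR(q[2])[:2,:2]@[-.035,.06]
        print(name,"centre",q[:2].round(4),"th",np.rad2deg(q[2]).round(2),q[3:],"corner",cor.round(4),"med",np.median(abs(r.fun)).round(5))
E
python3 fit.py
```

```text
top centre [ 0.5029 -0.1413] th 11.89 [] corner [ 0.5496 -0.1928] med 0.00071
top centre [ 0.503  -0.1413] th 11.9 [0.10918846] corner [ 0.5496 -0.1928] med 0.00047
side centre [ 0.5018 -0.1471] th 12.08 [] corner [ 0.5486 -0.1985] med 0.00146
side centre [ 0.5022 -0.1474] th 11.96 [0.1083082] corner [ 0.5489 -0.1989] med 0.00133
```

```bash
cat > ov.py <<'E'
from h import *
import sys
T=Cam("top");S=Cam("side")
def ov(C,im,o,th,u0,v0,w,h,f):
    R=bracketR(th); b=cv2.resize(im[v0:v0+h,u0:u0+w],None,fx=f,fy=f,interpolation=2)
    foot=[[a,c,z] for z in(0,.008) for a,c in((-.03,-.028),(.03,-.028),(.03,.028),(-.03,.028))]
    pl=[[a,c,z] for z in(.008,.06) for a,c in((-.03,-.028),(-.022,-.028),(-.022,.028),(-.03,.028))]
    for B,col in((foot,(0,255,0)),(pl,(255,255,0))):
        uv=(C.proj(np.array(B)@R.T+o)-[u0,v0]+.5)*f-.5
        for i,j in[(4,5),(5,6),(6,7),(7,4),(0,4),(1,5),(2,6),(3,7),(0,1),(1,2),(2,3),(3,0)]:
            if i<4 and j<4: continue
            cv2.line(b,tuple(int(round(q)) for q in uv[i]),tuple(int(round(q)) for q in uv[j]),col,1)
    return b
E
python3 - <<'E'
from ov import *
t=cv2.imread("pics/top0.png");s=cv2.imread("pics/side0.png")
o=np.array([.4602,.3251,.003]); th=np.deg2rad(11.2)
o2=np.array([.459,.322,.003])
r=np.hstack([ov(T,t,o,th,150,180,50,40,8),ov(S,s,o,th,250,140,50,40,8)])
r2=np.hstack([ov(T,t,o2,th,150,180,50,40,8),ov(S,s,o2,th,250,140,50,40,8)])
cv2.imwrite("pics/ov1.png",np.vstack([r,r2])[:600])
E
```

```text
(no output)
```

View pics/ov1.png

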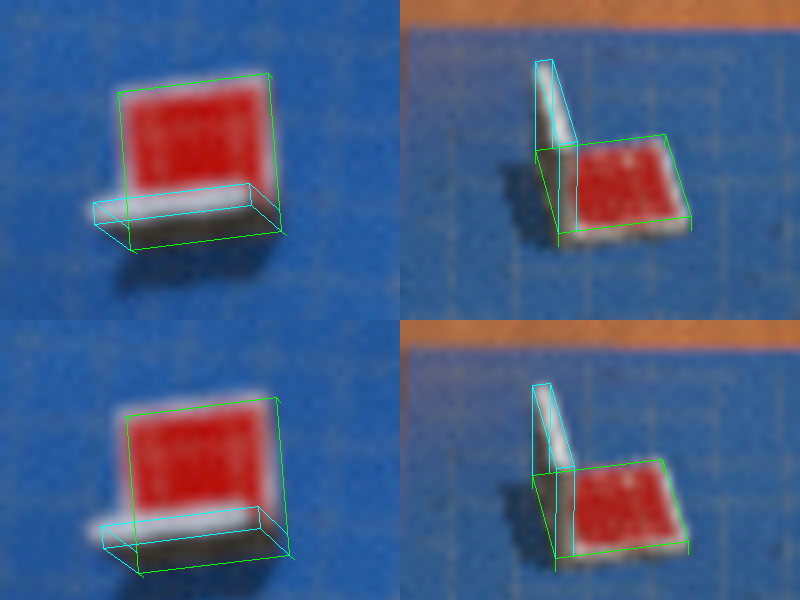

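View pics/m_side.png

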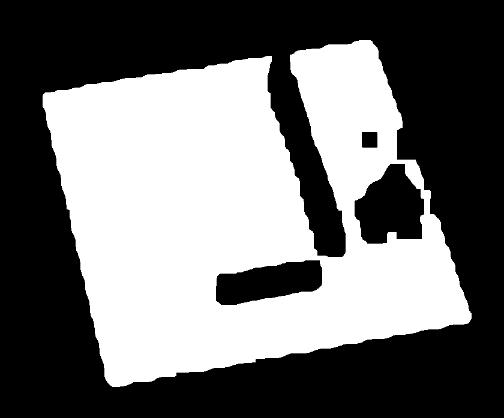

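The overlay at [.460,.324] with 11.2° matches both views, including plate height, so heights agree with the text. The jig is at 11.9° with its corner near (.549,-.195). Going for the grasp.

```bash
python3 - <<'E'
from h import *
print(robot.current_tool_pos(),robot.current_eef_rot(),robot.current_contact_force(),robot.current_time_s())
th=11.2; R=bracketR(np.deg2rad(th)); o=np.array([.460,.324,.003]); p=o+R@[-.026,0,0]; 
cj=np.array([.5491,-.195,0]); Rj=bracketR(np.deg2rad(11.95)); pj=cj+Rj@[-.056,.028,0]
for d in(-90,90):
    print(d,[None if (q:=robot.inverse_kinematics([*a[:2],z],[180,0,b+d])) is None else np.round(q,1) for a,b,z in((p,th,.12),(p,th,.038),(pj,11.95,.13),(pj,11.95,.05))])
E
```

```text
[0.16345291 0.52518082 0.24833714] [1.79994790e+02 4.00678990e-04 1.62713802e+02] [-0.08510662 -0.36445679  0.24494207] 0.6
-90 [array([-33.1,  22.9,  -6.5,  98.6,   3. ,  58.6, 150.5]), array([-31.6,  29.1,  -8.7, 102.9,   5.6,  48.4, 148.3]), array([ -27.4,   32.6,   64.6,  102.7,  -32.2,   65.8, -120.3]), array([ -26.1,   41.6,   64.4,  107.2,  -43.5,   60.4, -111.6])]
90 [array([-53.4,  23.3,  20.1,  99.5,  -9.2,  58.8, -18.8]), array([-52.5,  29.6,  19.3, 103.7, -12.5,  48.8, -16.1]), array([-23.7,  29.1,  57.6, 102.6, -27.3,  63.6,  55.2]), array([-21.8,  36.8,  56.1, 107.1, -36.7,  56.3,  62.6])]
```

```bash
python3 - <<'E'
from h import *
th=11.2; R=bracketR(np.deg2rad(th)); o=np.array([.460,.324,.003]); p=o+R@[-.026,0,0]
robot.move_to([*p[:2],.13],[180,0,th+90])
cv2.imwrite("pics/t1.png",vision.grab_frame("top")[:,:,::-1]); cv2.imwrite("pics/s1.png",vision.grab_frame("side")[:,:,::-1])
print(robot.line_to([*p[:2],.038],velocity=.1,f_stop=6), robot.current_tool_pos(), robot.current_time_s())
cv2.imwrite("pics/t2.png",vision.grab_frame("top")[:,:,::-1]); cv2.imwrite("pics/s2.png",vision.grab_frame("side")[:,:,::-1])
a=cv2.imread("pics/t2.png")[160:230,130:220];b=cv2.imread("pics/s2.png")[120:190,230:320]
a1=cv2.imread("pics/t1.png")[160:230,130:220];b1=cv2.imread("pics/s1.png")[120:190,230:320]
cv2.imwrite("pics/c2.png",cv2.resize(np.vstack([np.hstack([a1,b1]),np.hstack([a,b])]),None,fx=4.2,fy=4.2,interpolation=2))
E
```

```text
False [0.43508589 0.31931939 0.03864819] 3.1167
```

View pics/c2.png

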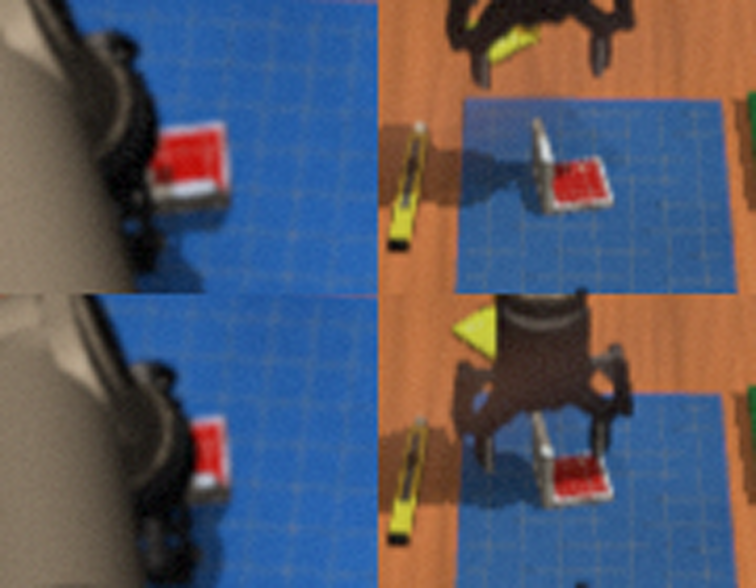

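The plate stands midway between the fingers in the side crop (plate column 545, fingers 488 and 600). Gripping and lifting.

```bash
python3 - <<'E'
from h import *
fingers.gripper_to(0.0,force=90)
print(robot.current_finger_gap(),robot.current_contact_force(),robot.current_tool_pos(),robot.current_time_s())
p=np.array(robot.current_tool_pos()); p[2]=.16
robot.line_to(p,velocity=.15)
print(robot.current_finger_gap(),robot.current_contact_force(),robot.current_tool_pos(),robot.current_time_s())
cv2.imwrite("pics/t3.png",vision.grab_frame("top")[:,:,::-1]); cv2.imwrite("pics/s3.png",vision.grab_frame("side")[:,:,::-1])
a=cv2.imread("pics/t3.png")[140:250,110:240];b=cv2.imread("pics/s3.png")[80:190,220:350]
cv2.imwrite("pics/c3.png",cv2.resize(np.hstack([a,b]),None,fx=3,fy=3,interpolation=2))
E
```

```text
0.08035360700708552 [-0.01501483  0.03807726  0.53299269] [0.43473131 0.319061   0.03820206] 3.9083
0.08138727852688932 [-0.12260959  0.11963701 -2.27852984] [0.4338603  0.31853004 0.15883346] 4.875
```

View pics/c3.png

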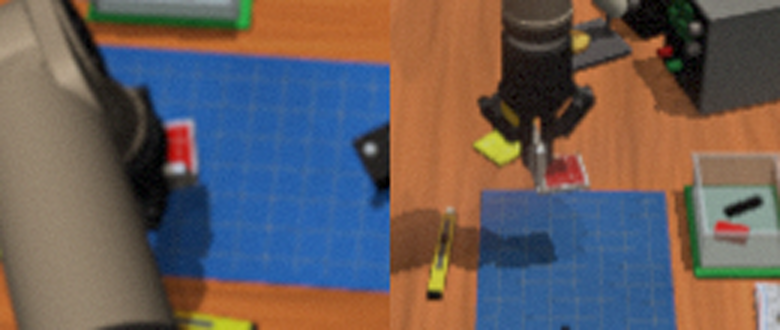

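The bracket is held (gap 0.08, about 7 mm, with the weight showing at -2.3 N). Moving to the jig.

```bash
python3 - <<'E'
from h import *
cj=np.array([.5491,-.195,0]); Rj=bracketR(np.deg2rad(11.95)); pj=cj+Rj@[-.056-.016,.028+.018,0]
robot.move_to([*pj[:2],.16],[180,0,101.95])
robot.line_to([*pj[:2],.068],velocity=.15)
print(robot.current_tool_pos(),robot.current_eef_rot(),robot.current_contact_force(),robot.current_torque(),robot.current_finger_gap(),np.round(robot.current_joint_positions(),1),robot.current_time_s())
cv2.imwrite("pics/t4.png",vision.grab_frame("top")[:,:,::-1]); cv2.imwrite("pics/s4.png",vision.grab_frame("side")[:,:,::-1])
a=cv2.imread("pics/t4.png")[140:250,275:395];b=cv2.imread("pics/s4.png")[210:320,230:350]
cv2.imwrite("pics/c4.png",cv2.resize(np.hstack([a,b]),None,fx=3.3,fy=3.3,interpolation=2))
E
```

```text
[ 0.46990723 -0.16511336  0.06860928] [1.79934056e+02 5.16385984e-02 1.01973521e+02] [ 0.30877923 -0.41636139 -1.0992176 ] [0.00806668 0.01776879 0.00876734] 0.08100114498155656 [-15.3  27.   42.5 109.4 -22.8  52.2  50.4] 7.5083
```

View pics/c4.png

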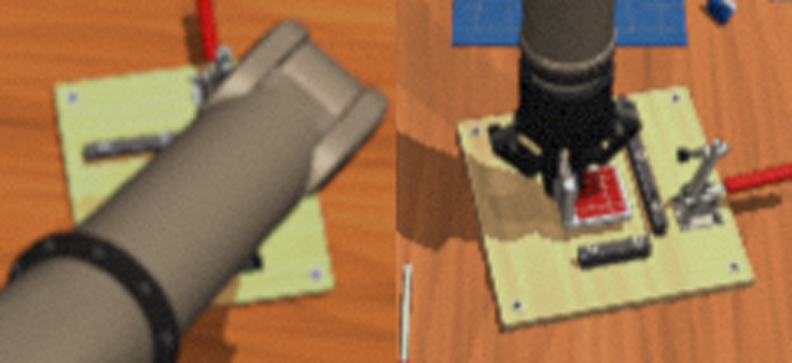

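```bash
cat >> h.py <<'E'
TH=11.95
def st(tag=""):
    Rj=bracketR(np.deg2rad(TH)); f=np.array(robot.current_contact_force()); p=np.array(robot.current_tool_pos())
    print(tag,"p",p.round(4),"pj",((p-[.5491,-.195,0])@Rj*1000).round(2),"Fj",(f@Rj).round(1),"M",np.round(robot.current_torque(),2),"rot",np.round(robot.current_eef_rot(),2),"gap",round(robot.current_finger_gap(),4),"t",round(robot.current_time_s(),2),flush=True)
E
python3 - <<'E'
from h import *
Rj=bracketR(np.deg2rad(TH))
st("0")
p=np.array(robot.current_tool_pos()); p[2]-=.03
print(robot.line_to(p,velocity=.03,f_stop=6)); st("down")
p=np.array(robot.current_tool_pos()); q=p+Rj@[.03,0,0]
print(robot.line_to(q,velocity=.03,f_stop=9)); st("x")
E
```

```text
0 p [ 0.4703 -0.1653  0.0692] pj [-70.95  45.37  69.17] Fj [-0.7 -0.8 -1.1] M [ 0.05 -0.03  0.01] rot [1.7986e+02 7.0000e-02 1.0196e+02] gap 0.0804 t 7.61
True
down p [ 0.4698 -0.1651  0.0502] pj [-71.41  45.69  50.17] Fj [-0.9  0.5  5.2] M [0.   0.06 0.01] rot [-1.7998e+02 -3.0000e-02  1.0196e+02] gap 0.0781 t 8.24
True
x p [ 0.4698 -0.1651  0.0502] pj [-71.38  45.72  50.22] Fj [-0.7  1.1  4.5] M [ 0.02 -0.05  0.05] rot [-1.7975e+02 -1.0000e-01  1.0193e+02] gap 0.0794 t 8.57
```

```bash
python3 - <<'E'
from h import *
Rj=bracketR(np.deg2rad(TH))
p=np.array(robot.current_tool_pos()); q=p+Rj@[.03,0,0.0]
print(robot.line_to(q,velocity=.025,f_stop=15)); st("x"); robot.pause(.2); st("x")
E
```

```text
True
x p [ 0.4876 -0.1619  0.0506] pj [-53.32  45.07  50.63] Fj [-1.5  0.8  5.1] M [ 0.   -0.03  0.06] rot [-179.33   -0.22  101.86] gap 0.0822 t 9.43
x p [ 0.4876 -0.162   0.0506] pj [-53.36  45.07  50.6 ] Fj [-0.8  0.6  5.3] M [-0.02 -0.11  0.02] rot [-179.35   -0.22  101.84] gap 0.0781 t 9.63
```

```bash
python3 - <<'E'
from h import *
Rj=bracketR(np.deg2rad(TH)); O=[180,0,101.95]
p=np.array(robot.current_tool_pos()); p[2]=.0500
robot.line_to(p,O,velocity=.02); st("lev")
p2=p+Rj@[.004,0,0]
print(robot.line_to(p2,O,velocity=.02)); st("x"); robot.pause(.2); st("x")
E
```

```text
lev p [ 0.4873 -0.1619  0.0502] pj [-53.58  45.16  50.15] Fj [-1.7  0.7  6.1] M [ 0.03  0.22 -0.03] rot [-1.8000e+02 -2.0000e-02  1.0194e+02] gap 0.0836 t 9.88
False
x p [ 0.4875 -0.1619  0.0503] pj [-53.44  45.12  50.26] Fj [-8.9  2.6 14.9] M [0.07 1.59 0.08] rot [-1.7962e+02 -1.7000e-01  1.0187e+02] gap 0.0796 t 10.23
x p [ 0.4875 -0.1619  0.0503] pj [-53.46  45.1   50.25] Fj [-9.4  2.  13.9] M [0.06 1.53 0.1 ] rot [-1.7962e+02 -1.7000e-01  1.0187e+02] gap 0.0824 t 10.43
```

```bash
python3 - <<'E'
from h import *
Rj=bracketR(np.deg2rad(TH)); O=[180,0,101.95]; c=np.array([.5491,-.195,0])
print(robot.line_to(c+Rj@[-.0505,.020,.050],O,velocity=.03,f_stop=14)); st("y")
cv2.imwrite("pics/s5.png",vision.grab_frame("side")[:,:,::-1])
b=cv2.imread("pics/s5.png")[230:310,250:350]
cv2.imwrite("pics/c5.png",cv2.resize(b,None,fx=7,fy=7,interpolation=2))
E
```

```text
True
y p [ 0.4877 -0.1626  0.0506] pj [-53.39  44.46  50.62] Fj [-0.5  1.3  6. ] M [ 0.13 -0.02  0.15] rot [-179.56   -0.69  101.98] gap 0.0779 t 10.81
```

View pics/c5.png

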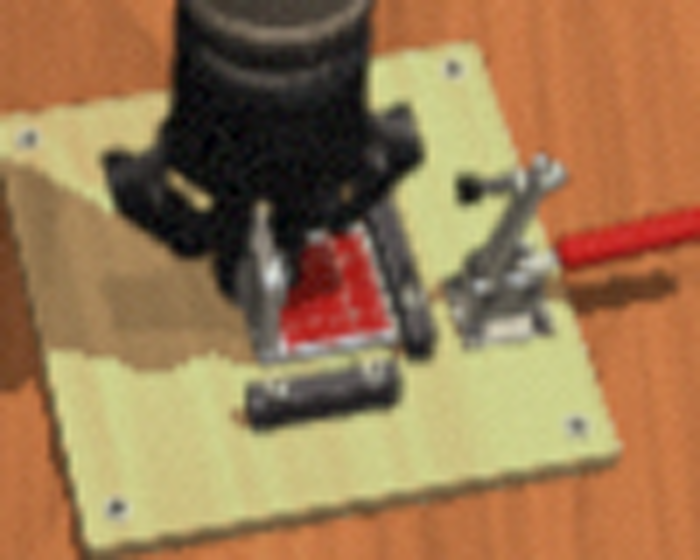

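The foot's free edge lies along the fence, with about 15 mm left to the stop. Friction tripped the threshold, so I'll slide with bounded overshoot and a lighter down-press instead.

```bash
python3 - <<'E'
from h import *
Rj=bracketR(np.deg2rad(TH)); O=[180,0,101.95]; c=np.array([.5491,-.195,0])
robot.line_to(c+Rj@[-.0535,.0445,.0512],O,velocity=.03); st("rel")
for y in(.036,.030,.027,.024,.021):
    robot.line_to(c+Rj@[-.0530,y,.0512],O,velocity=.03); st(f"y{y}")
    if (np.array(robot.current_contact_force())@Rj)[1]>14: break
E
```

```text
rel p [ 0.4866 -0.1618  0.0504] pj [-54.28  45.38  50.35] Fj [ 1.1  0.2 -1.6] M [-0.04  0.02 -0.02] rot [-1.7990e+02 -6.0000e-02  1.0197e+02] gap 0.0822 t 11.11
y0.036 p [ 0.4895 -0.1717  0.0511] pj [-53.51  35.13  51.11] Fj [-1.1 -1.  -1.8] M [-0.22  0.25  0.  ] rot [-1.7996e+02  5.0000e-02  1.0188e+02] gap 0.0811 t 11.54
y0.03 p [ 0.4907 -0.1772  0.0511] pj [-53.45  29.48  51.13] Fj [-2.  -0.5 -1.3] M [-0.22  0.42  0.03] rot [-1.7996e+02  3.0000e-02  1.0192e+02] gap 0.0787 t 11.89
y0.027 p [ 0.4912 -0.1796  0.0511] pj [-53.41  27.06  51.06] Fj [-2.7 -0.5 -1.7] M [-0.03  0.55  0.04] rot [-1.7995e+02 -2.0000e-02  1.0194e+02] gap 0.0802 t 12.14
y0.024 p [ 0.4913 -0.1798  0.0509] pj [-53.37  26.81  50.93] Fj [-3.1  4.1  1.6] M [0.97 0.84 0.05] rot [-179.9    -0.32  102.01] gap 0.0794 t 12.39
y0.021 p [ 0.4913 -0.18    0.0506] pj [-53.39  26.67  50.64] Fj [-4.4 10.   3.7] M [ 1.79  1.07 -0.05] rot [-179.84   -0.61  102.07] gap 0.0805 t 12.64
```

Both contacts found: the fence at -53.4 and the stop at about 26.8 (jig frame, TCP, mm). Next I'll back off the stop slightly and scan yaw under fence pressure to find the flush angle from the moment.

```bash
python3 - <<'E'
from h import *
Rj=bracketR(np.deg2rad(TH)); c=np.array([.5491,-.195,0])
robot.line_to(c+Rj@[-.0530,.0285,.0505],[180,0,101.95],velocity=.03); st("rel")
robot.line_to(c+Rj@[-.0460,.0285,.0500],[180,0,101.95],velocity=.03); st("x")
for dy in(-1.0,-.6,-.2,.2,.6,1.0,.0):
    robot.line_to(c+Rj@[-.0460,.0285,.0500],[180,0,101.95+dy],velocity=.03); 
    R=[];M=[];F=[];P=[]
    for i in range(4):
        robot.pause(.02); R.append(robot.current_eef_rot());M.append(robot.current_torque());F.append(np.array(robot.current_contact_force())@Rj);P.append((np.array(robot.current_tool_pos())-c)@Rj*1000)
    R=np.array(R); R[:,0]%=360
    print(dy,R.mean(0).round(2),np.mean(M,0).round(2),np.mean(F,0).round(1),np.mean(P,0).round(2),round(robot.current_time_s(),2))
E
```

```text
rel p [ 0.4911 -0.1787  0.0505] pj [-53.41  27.95  50.52] Fj [-2.9 -0.5 -1.2] M [-0.25  0.77  0.04] rot [-1.7997e+02  4.0000e-02  1.0192e+02] gap 0.0826 t 13.04
x p [ 0.4914 -0.1788  0.0506] pj [-53.08  27.8   50.6 ] Fj [-17.3   3.5  17.9] M [-0.22  3.4   0.25] rot [-179.34   -0.23  101.8 ] gap 0.0819 t 13.43
-1.0 [180.69  -0.21 100.94] [-0.19  3.42  0.78] [-18.2   3.4  17. ] [-53.1   28.04  50.63] 13.74
-0.6 [180.67  -0.22 101.29] [-0.18  3.42  0.59] [-17.7   3.5  16.5] [-53.1   28.    50.62] 14.06
-0.2 [180.66  -0.23 101.62] [-0.19  3.4   0.33] [-17.5   3.9  16.3] [-53.1   27.92  50.61] 14.38
0.2 [180.64  -0.23 101.96] [-0.19  3.34  0.16] [-17.4   3.2  16.7] [-53.11  27.8   50.6 ] 14.69
0.6 [180.62  -0.23 102.3 ] [-0.26  3.33 -0.04] [-17.2   3.   16. ] [-53.1   27.62  50.6 ] 15.01
1.0 [180.62  -0.21 102.67] [-0.32  3.26 -0.14] [-17.5   2.6  15.7] [-53.14  27.36  50.58] 15.32
0.0 [180.65  -0.22 101.79] [-0.25  3.33  0.27] [-17.8   3.   16.2] [-53.09  27.75  50.58] 15.64
```

Mz crosses zero at a tool yaw of about 102.1, which agrees with the image's 11.9–12°. Now I'll press into both with a small outer loop that keeps the tool level and builds the forces up gradually.

```bash
python3 - <<'E'
from h import *
Rj=bracketR(np.deg2rad(TH)); c=np.array([.5491,-.195,0])
cmd=np.array([-.0480,.0240,.0500]); O=np.array([180,0,102.1]); Ot=np.array([180,0,102.05])
ft=np.array([-22,22,14.])
for k in range(11):
    robot.line_to(c+Rj@cmd,list(O),velocity=.03); robot.pause(.05)
    R=[];F=[]
    for i in range(4):
        robot.pause(.01); r=np.array(robot.current_eef_rot()); r[0]%=360; R.append(r);F.append(np.array(robot.current_contact_force())@Rj)
    R=np.mean(R,0);F=np.mean(F,0); P=(np.array(robot.current_tool_pos())-c)@Rj*1000
    print(k,"cmd",(cmd*1000).round(2),O.round(2),"F",F.round(1),"R",R.round(2),"P",P.round(2),"M",np.round(robot.current_torque(),2),round(robot.current_time_s(),2),flush=True)
    if k==10: break
    e=(F-ft)  # reaction: Fx more negative when cmd x larger
    d=np.clip(e/2300*.6,-.0025,.0025); d[2]*=.5
    cmd+=d; O+=np.clip((Ot-R)*.6,-.3,.3)
E
```

```text
0 cmd [-48.  24.  50.] [180.    0.  102.1] F [-15.8   9.1  18.1] R [180.54  -0.58 102.06] P [-53.23  27.21  50.58] M [1.03 3.11 0.19] 16.04
1 cmd [-46.37  21.5   50.54] [179.7    0.3  102.09] F [-19.   12.1  21.1] R [180.46  -0.55 102.11] P [-53.26  27.    50.51] M [1.67 3.82 0.31] 16.38
2 cmd [-45.58  19.    51.46] [179.42   0.6  102.05] F [-18.8  15.   20.6] R [180.34  -0.49 102.15] P [-53.29  26.88  50.47] M [2.25 4.11 0.41] 16.71
3 cmd [-44.75  17.18  52.32] [179.22   0.9  101.99] F [-19.5  16.6  19.1] R [180.27  -0.38 102.14] P [-53.32  26.85  50.46] M [2.63 4.4  0.43] 17.04
4 cmd [-44.1   15.78  52.99] [179.06   1.12 101.94] F [-19.7  17.8  17.7] R [180.22  -0.29 102.12] P [-53.29  26.82  50.45] M [2.94 4.56 0.41] 17.38
5 cmd [-43.49  14.69  53.47] [178.92   1.3  101.89] F [-20.5  19.3  18.1] R [180.18  -0.23 102.11] P [-53.31  26.79  50.42] M [3.13 4.86 0.46] 17.71
6 cmd [-43.11  13.97  54.  ] [178.82   1.44 101.86] F [-21.   19.2  16.2] R [ 1.8014e+02 -1.6000e-01  1.0210e+02] P [-53.3   26.79  50.42] M [3.31 4.94 0.53] 18.04
7 cmd [-42.84  13.25  54.29] [178.73   1.54 101.83] F [-20.7  20.1  16.1] R [ 1.8011e+02 -1.4000e-01  1.0209e+02] P [-53.34  26.82  50.4 ] M [3.45 4.99 0.48] 18.38
8 cmd [-42.49  12.77  54.57] [178.67   1.62 101.81] F [-20.8  20.8  15.8] R [ 1.8009e+02 -1.1000e-01  1.0208e+02] P [-53.31  26.8   50.4 ] M [3.54 5.13 0.49] 18.71
9 cmd [-42.18  12.47  54.81] [178.61   1.68 101.79] F [-21.   20.5  15.4] R [ 1.8008e+02 -8.0000e-02  1.0207e+02] P [-53.29  26.81  50.4 ] M [3.6  5.19 0.54] 19.04
10 cmd [-41.93  12.09  54.98] [178.57   1.73 101.78] F [-21.2  21.6  15.3] R [ 1.8007e+02 -7.0000e-02  1.0207e+02] P [-53.31  26.8   50.4 ] M [3.7  5.3  0.48] 19.38
```

```bash
python3 - <<'E'
from h import *
from ov import ov
S=Cam("side")
robot.pause(.3); st("hold")
im=vision.grab_frame("side")[:,:,::-1].copy(); cv2.imwrite("pics/s6.png",im)
p=np.array(robot.current_tool_pos()); Rb=bracketR(np.deg2rad(12.05)); o=p+Rb@[.026,0,0]; o[2]=.015
a=cv2.resize(im[240:310,255:345],None,fx=4.4,fy=7,interpolation=2)
a=cv2.resize(im[240:310,255:345],None,fx=4.4,fy=4.4,interpolation=2)
b=ov(S,im,o,np.deg2rad(12.05),255,240,90,70,4.4)
cv2.imwrite("pics/c6.png",np.hstack([a,b]))
E
```

```text
hold p [ 0.4914 -0.1799  0.0504] pj [-53.29  26.76  50.42] Fj [-21.   21.5  15.8] M [3.65 5.24 0.57] rot [-1.7994e+02 -7.0000e-02  1.0206e+02] gap 0.084 t 19.68
```

View pics/c6.png

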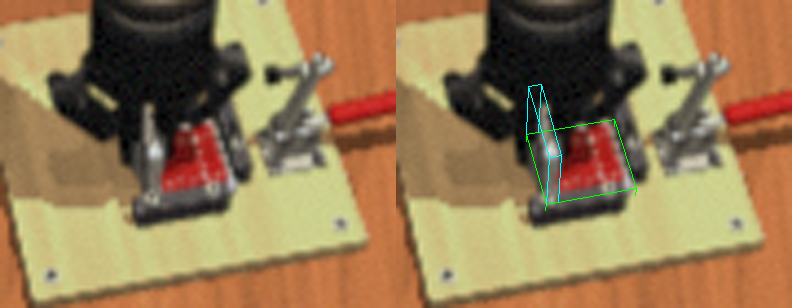

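View pics/s6.png

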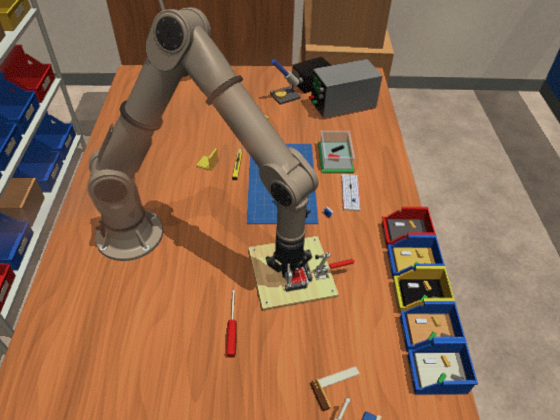

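The side view shows the foot seated against the fence (crop right, about column 240) and the stop (bottom, about row 205). The other things are where they were. Forces hold steady at 21 N on each face. Handing in.

```bash
python3 - <<'E'
from h import *
workorder.close_job(); st("end")
E
```

```text
the job is handed in; nothing more can be done
the job is handed in; nothing more can be done
```

The bare aluminium bracket with the red foot is in the jig corner, still gripped and pressed into both the long fence and the short stop. I handed the job in with the clock at about 20 s. No verdict is reported, and the readings refused after hand-in, so the last second itself is unchecked.

- **Final press:** just before hand-in the forces held steady at about 21 N on the fence, 21 N on the stop and 15 N down. The position did not move over the last readings.
- **Angle:** the tool was level to within 0.1°. Its yaw of 102.06° puts the bracket at 12.06°, against the jig's 11.9–12.1° from the two pictures.
- **Last picture (side view):** the foot lies against the fence and the stop with the plate on the side away from the fence, and nothing else visible has moved. The arm hides part of the bench behind it.

Some checks disagreed or failed along the way:

- **Jig position:** the two cameras put the jig corner about 6 mm apart in y. I used the mean; touch then found the fence about 2.6 mm farther in and the stop about 1.2 mm farther in than that, and I used those contacts.
- **Force stops:** two moves stopped early on friction (the first slide towards the fence and the first towards the stop), so I made the second with small bounded steps.
- **Yaw scan:** the tool's yaw followed the command while the foot stayed against the fence. That made the moment a soft indicator of squareness, but it agreed with the pictures.

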